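# Strip the bracket mount and lay its parts out in order

## Robot

A 6-joint arm with a two-finger parallel gripper is mounted at the origin on a cart in front of the work surface, level with it; the furniture and walls round the work are solid. World frame = base frame: x ahead of the robot, y to its left, z up, the work surface at z = 0. Lengths are in m, angles in rad, forces in N, time in s.
With the tool pointing down it reaches from about 0.4 to 0.825 m from the base axis. Payload 7 kg.
Tool frame: the origin (TCP) lies on the mounting face of the last link; the fingertips stand 178 mm ahead of it and the grasp point (between the pads) lies 159 mm ahead of it; z points along the fingers, y is the direction in which the jaws open and shut (so a half turn about z gives the same grasp; the last joint's range is limited). The gripper opens to 88 mm and grips with 3 to 60 N. Pads are 19 mm wide; open, the fingers measure 130 mm over their backs; the gripper's body (78 mm by 193 mm) begins 47 mm behind the grasp point.
Start: joints at [1.397, 0.359, 0.012, 0, -1.224, -0.288], TCP at [0.301, 0.604, 0.405] pointing down, gripper open.
Joint ranges: [-3.07, 3.07], [-1.43, 2.12], [-1.02, 1.25], [-3.03, 1.67], [-3.05, -0], [-3.03, 3.03]. Speed limits (rad/s): [2.39, 2.39, 3.01, 3.14, 3.14, 3.14].

## Interface

Orientations are given as [roll, pitch, yaw] about the fixed x, y, z axes, in that order (R = Rz(yaw) Ry(pitch) Rx(roll)).
In Python, from station import * gives the robot as it stands.
- The arm moves only by the tool arm_command, never from a script. Its argument "targets" is a list of rows, each a list of 3 entries, a list of its own where there are three numbers: the turn, a rotation vector about the world's x, y, z in rad, then the shift along the world's x, y, z in mm, then the closure, from 0 (fully open) to 1 (shut). In form: [[[wx, wy, wz], [tx, ty, tz], fingers], ...]. A call has 1 to 8 rows; each row shifts and turns the commanded pose from where the row before left it; what a row does not reach is not made up. A row lasts 1/10 s, in which the tool goes at most 50 mm and 8.59 degrees, less where a joint would pass 70% of its speed; a pose out of reach is approached as far as the arm can. A call with a gripper value outside its range is refused whole. The fingers move at their own pace and stop on an object; "squeeze" is the grip in N (left out, the last holds). Time passes only in rows, so rows that do not move let the fingers close. It gives the time, the measured TCP pose, the force and the opening at its end, in the units of the state.
- get_state(): the state, without advancing time (a new reading comes with each control period).
- grab_frame(name): name is "side" or "top" or "wrist"; returns (picture, depth): 384x512x3 uint8, red, green, blue; 384x512 float32, m along the optical axis (not along the pixel's ray), 0 where there is no reading.
- camera_params(name): a dict with "mtx" (3x3 intrinsics, pixels), "eye" and "orientation" of the camera in the world. Camera axes: x right, y down, z forward; pixel columns grow to the right and rows downward; lengths in m; the calibration is good to about 2 mm. A picture is of the moment at which its call begins: read the wrist's pose just before it. camera_params takes no time and is no camera call; for the wrist camera it gives the pose at the moment of the call.
- job_done(): hands the job in, once; it reports no verdict.
The state is a dict: "t": time; "q": joint angles; "qd": joint speeds; "joint_efforts": joint torques, N m; "eef_pos": TCP position; "ee_rot": TCP orientation; "force": force on the tool from outside, world axes, zero at the start; "moment": the same for the moment, N m; "width": finger opening in m.
Only numpy, scipy, OpenCV 4.12 (cv2) and the standard library are available. Lean on these libraries where they do the work, as an engineer would, in place of code of your own. Each camera call takes 0.05 s, during which the arm holds its last target.

## Task

Strip the bracket mount: lift the loose brass wing nut, then the white spacer, then the blue bracket off the stud, setting each one down before you take the next, and lay them out the same way up, each in the middle of its own green pad: the wing nut on the pad next to the yellow-lidded pot, the bracket on the pad next to the black stopper, the spacer on the pad between them. Last of all slip the red cap over the bare stud, right down onto its shoulder. Leave the pot and the stopper standing where they are.

Things in the scene. Friction and masses are not known exactly. Their poses are not given: they have to be found in the camera images.
- mount: Dark steel mount, fixed: round foot 90 mm across, 12 mm high; on it a shoulder 32 mm across whose top is 45 mm above the worktop; on that an upright stud 10 mm thick, tapered tip 94 mm above the worktop. Origin: centre of the foot's underside, under the stud; z up. At the start it carries, from below, bracket, spacer and wing nut, all free to lift straight up.
- wing_nut: Brass wing nut, already unscrewed: lifts straight up. Round hub 20 mm across, 16 mm high, smooth 13 mm hole; two wings 6 mm thick along its +y and -y, 42 mm tip to tip, 7 to 21 mm above the underside. Origin: centre of the underside, z up; at the start 71 mm above the worktop, stud tip 23 mm higher. 40 g. Grip across the hub, fingers on its +x and -x sides.
- spacer: White plastic ring 34 mm across, 18 mm high, hole 13 mm. Origin: centre of the underside; z up. At the start it lies on the bracket under the wing nut, underside 53 mm above the worktop, stud tip 41 mm above the underside. 40 g.
- bracket: Blue bracket: plate 90 mm (its x) by 44 mm (its y) by 8 mm, 13 mm hole in the middle; upturned lip at its +x end, top 22 mm above the underside (in the way of fingers on the spacer there). Origin: underside, centre of the hole, z up; at the start on the shoulder, 45 mm above the worktop, stud tip 49 mm higher. 80 to 170 g. Grip across the 44 mm width.
- cap: Red ribbed plastic cap, 29 mm across, 58 mm high, standing on the worktop with its open end down; blind bore 15 mm wide and 52 mm deep from below. Origin: centre of the open lower end; z up towards the closed end. 40 to 85 g. Slipped over the bare stud it rests on the shoulder, its origin 45 mm above the worktop.
- pad_left: One of three like round green pads fixed on the worktop, black rim, small white dot in the middle, 100 mm across, 4 mm thick; they lie in a row about 130 mm apart. Origin: centre of the underside. This is the end pad on the robot's left (+y).
- pad_mid: One of three like round green pads fixed on the worktop, black rim, small white dot in the middle, 100 mm across, 4 mm thick; they lie in a row about 130 mm apart. Origin: centre of the underside. This is the middle pad.
- pad_right: One of three like round green pads fixed on the worktop, black rim, small white dot in the middle, 100 mm across, 4 mm thick; they lie in a row about 130 mm apart. Origin: centre of the underside. This is the end pad on the robot's right (-y).
- pot: White sample pot with yellow screw lid, 29 mm across, 46 mm high, standing loose about 105 mm beyond the centre of one of the two end pads (left or right, changes from start to start). Origin: centre of the underside.
- stopper: Black rubber stopper, 29 mm across, 30 mm high, standing loose about 105 mm beyond the centre of the other end pad. Origin: centre of the underside.
Things that resemble listed ones, but are neither listed nor needed, are in the scene too. What is shaped like the pad_left but grey is not meant.

How it is judged:
On the way, in this order (a step that is already met when the one before it is completed fails the run):
1. the wing nut lies on the pad next to the pot while spacer and bracket are still on the stud (((horizontal distance between pot and pad_left below 0.16 m and horizontal distance between wing_nut and pad_left below 0.015 m and height (world z) of wing_nut below 0.008 m and angle between wing_nut's own z axis and vertical below 0.12 rad) or (horizontal distance between pot and pad_right below 0.16 m and horizontal distance between wing_nut and pad_right below 0.015 m and height (world z) of wing_nut below 0.008 m and angle between wing_nut's own z axis and vertical below 0.12 rad)) and horizontal distance between each of spacer, bracket and mount below 0.006 m and height (world z) of spacer below 0.06 m and height (world z) of bracket below 0.052 m), for 0.2 s.
2. the spacer lies on the middle pad while the bracket is still on the stud (horizontal distance between spacer and pad_mid below 0.015 m and height (world z) of spacer below 0.008 m and angle between spacer's own z axis and vertical below 0.12 rad and horizontal distance between bracket and mount below 0.006 m and height (world z) of bracket below 0.052 m), for 0.2 s.
3. the bracket lies on the pad next to the stopper (((horizontal distance between pot and pad_left below 0.16 m and horizontal distance between bracket and pad_right below 0.015 m and height (world z) of bracket below 0.008 m and angle between bracket's own z axis and vertical below 0.12 rad) or (horizontal distance between pot and pad_right below 0.16 m and horizontal distance between bracket and pad_left below 0.015 m and height (world z) of bracket below 0.008 m and angle between bracket's own z axis and vertical below 0.12 rad))), for 0.2 s.
4. the cap sits on the stud (horizontal distance between cap and mount below 0.006 m and height (world z) of cap between 0.04 and 0.049 m and angle between cap's own z axis and vertical below 0.12 rad), for 0.2 s.
At the end, for the whole second after the job is handed in: Wing nut on the end pad beside the pot, spacer on the middle pad, bracket on the end pad beside the stopper, each within 15 mm of the pad's centre, flat and the same way up (within 0.12 rad); the cap over the stud, down on the shoulder (within 4 mm) and upright; all released and at rest (all of step 4 and ((horizontal distance between pot and pad_left below 0.16 m and horizontal distance between wing_nut and pad_left below 0.015 m and height (world z) of wing_nut below 0.008 m and angle between wing_nut's own z axis and vertical below 0.12 rad) or (horizontal distance between pot and pad_right below 0.16 m and horizontal distance between wing_nut and pad_right below 0.015 m and height (world z) of wing_nut below 0.008 m and angle between wing_nut's own z axis and vertical below 0.12 rad)) and horizontal distance between spacer and pad_mid below 0.015 m and height (world z) of spacer below 0.008 m and angle between spacer's own z axis and vertical below 0.12 rad and ((horizontal distance between pot and pad_left below 0.16 m and horizontal distance between bracket and pad_right below 0.015 m and height (world z) of bracket below 0.008 m and angle between bracket's own z axis and vertical below 0.12 rad) or (horizontal distance between pot and pad_right below 0.16 m and horizontal distance between bracket and pad_left below 0.015 m and height (world z) of bracket below 0.008 m and angle between bracket's own z axis and vertical below 0.12 rad)) and linear speed of each of wing_nut, spacer, bracket, cap below 0.02 m/s); the robot touches nothing.
It fails at once if pot pushed more than 20 mm away or knocked over (distance of pot from where it was at the start of the episode above 0.02 m or angle between pot's own z axis and vertical above 0.5 rad).
It fails at once if stopper pushed more than 20 mm away or knocked over (distance of stopper from where it was at the start of the episode above 0.02 m or angle between stopper's own z axis and vertical above 0.5 rad).
It also fails if it takes over 106 s, if anything falls off the work surface, if the arm or the gripper's body presses on something with over 40 N, if the wrist force passes 120 N, or if a joint passes its speed limit or range.

## Working session

There is one attempt and no reset: what is moved stays moved. The work goes in short steps, Python scripts to look and compute and a tool call to move; the robot and the scene stay as the last step left them, time stands still between calls to the robot, and variables do not carry over. Pictures are saved under pics/ and viewed, and the job is handed in when it is done.

Besides the shell and the picture viewer there is one more tool, called after ">>>" as name([rows], argument=value, ...), one row to a line, values as JSON. arm_command: Moves the arm, as the interface text tells. Its arguments: {"type":"object","properties":{"targets":{"type":"array"},"squeeze":{"type":"number"}},"required":["targets"]}

```bash
mkdir -p pics; ls
python3 - <<'E'
from station import *
import cv2,numpy as np
print(get_state())
for n in ["side","top","wrist"]:
    c=camera_params(n); print(n,c)
    p,d=grab_frame(n); cv2.imwrite(f"pics/{n}0.png",p[:,:,::-1]); np.save(f"pics/{n}0.npy",d)
E
```

```text
pics
{'t': 0.0, 'q': array([ 1.39706958e+00,  3.59383657e-01,  1.10765265e-02, -3.72438813e-04,
       -1.22410603e+00, -2.88095639e-01]), 'qd': array([ 0.00050737,  0.00011048,  0.00156708,  0.00019608, -0.00015378,
       -0.0009024 ]), 'joint_efforts': array([ 4.02722644e-04, -5.82715666e+01,  2.93050128e+01,  6.99698657e+00,
        6.86248895e-03, -1.65653405e-04]), 'eef_pos': array([0.30067974, 0.60411488, 0.40372821]), 'ee_rot': array([ 3.13994296e+00, -1.23746123e-04, -4.61949114e-01]), 'force': array([ 0.94213051, -1.02267506, -0.18207636]), 'moment': array([ 0.04517735,  0.018005  , -0.04163546]), 'width': 0.0876459887502076}
side {'mtx': array([[379.59189326,   0.        , 259.716298  ],
       [  0.        , 379.59189326, 195.19967445],
       [  0.        ,   0.        ,   1.        ]]), 'eye': array([ 0.30718581, -0.69636819,  0.61063338]), 'orientation': array([-2.18942885, -0.02168791, -0.23546889])}
top {'mtx': array([[417.89411706,   0.        , 256.37242668],
       [  0.        , 417.89411706, 191.71841858],
       [  0.        ,   0.        ,   1.        ]]), 'eye': array([ 3.49511714e-01, -5.81030346e-06,  1.05520325e+00]), 'orientation': array([-3.01103106e+00,  8.21557447e-04, -1.56212041e+00])}
wrist {'mtx': array([[307.72189758,   0.        , 253.37856726],
       [  0.        , 307.72189758, 191.07179405],
       [  0.        ,   0.        ,   1.        ]]), 'eye': array([0.36476608, 0.57153979, 0.38363751]), 'orientation': array([ 2.87165127e+00, -3.23121361e-04, -2.03289480e+00])}
```

View pics/top0.png

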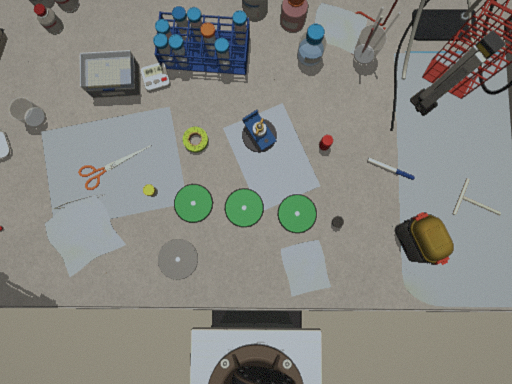

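View pics/side0.png

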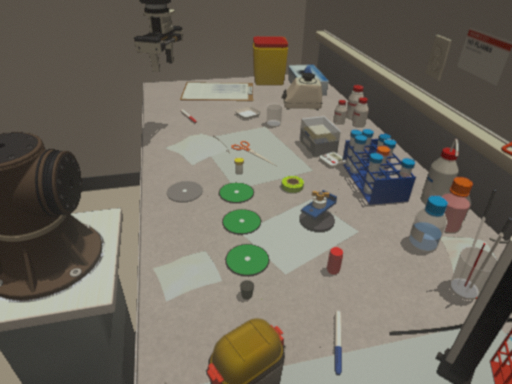

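View pics/wrist0.png

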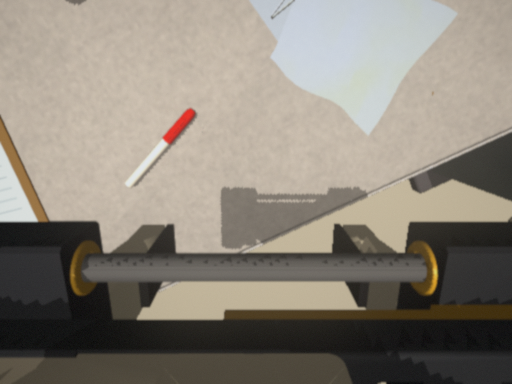

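The top view shows the pot with its yellow lid at (150,190), the green pads at (193,203), (244,207) and (297,213), and the stopper at (337,222). The mount is at about (260,130) and the red cap at (326,143). The grey disc at (178,259) and the yellow ring at (196,139) are decoys. I'll enlarge and measure.

```bash
cat > h.py <<'E'
from station import *
import cv2,numpy as np
from scipy.spatial.transform import Rotation as R
def cam(n):
    c=camera_params(n); return c['mtx'],np.array(c['eye']),R.from_euler('xyz',c['orientation']).as_matrix()
def ray(c,u,v,z):
    K,e,M=c; d=M@np.linalg.inv(K)@np.array([u,v,1.]); return e+d*(z-e[2])/d[2]
def proj(c,P):
    K,e,M=c; q=K@(M.T@(np.array(P)-e)); return q[:2]/q[2]
def crop(p,x0,y0,w,h,s,name):
    cv2.imwrite('pics/'+name,cv2.resize(np.ascontiguousarray(p[y0:y0+h,x0:x0+w,::-1]),None,fx=s,fy=s,interpolation=cv2.INTER_CUBIC))
E
python3 - <<'E'
from h import *
p=cv2.imread('pics/top0.png')[:,:,::-1]; d=np.load('pics/top0.npy')
crop(p,225,95,120,75,6,'c1.png'); crop(p,135,170,220,70,3.6,'c2.png')
s=cv2.imread('pics/side0.png')[:,:,::-1]; crop(s,280,175,80,100,6,'c3.png')
c=cam('top')
for nm,u,v,z in [('padL',193,203,.004),('padM',244,207,.004),('padR',297,213,.004),('pot',150,190,.046),('stop',337,222,.03),('cap',326,143,.058)]:
    print(nm,ray(c,u,v,z),d[v,u])
# white dots: brightest near
for u,v in [(193,203),(244,207),(297,213)]:
    g=p[v-25:v+26,u-25:u+26].astype(int); m=((g[:,:,1]-g[:,:,0]>40)&(g[:,:,1]-g[:,:,2]>30)).astype(np.uint8)
    ct=max(cv2.findContours(m,0,1)[0],key=cv2.contourArea); e=cv2.fitEllipse(ct); x,y=e[0][0]+u-25,e[0][1]+v-25
    w=g[20:32,20:32].min(2).astype(float)-60; w[w<40]=0; yy,xx=np.mgrid[20:32,20:32]
    dx,dy=(w*xx).sum()/w.sum()+u-25,(w*yy).sum()/w.sum()+v-25
    print(e, ray(c,x,y,.004), (dx,dy), ray(c,dx,dy,.004))
E
```

```text
padL [0.45738977 0.16203241 0.004     ] 1.0522672
padM [0.44834749 0.03295703 0.004     ] 1.0544298
padR [ 0.43431997 -0.10079242  0.004     ] 1.0543327
pot [0.48401955 0.26128672 0.046     ] 1.0137138
stop [ 0.41096766 -0.19622468  0.03      ] 1.021001
cap [ 0.60197526 -0.16715952  0.058     ] 1.0205393
((24.849746704101562, 24.87872886657715), (35.78631591796875, 36.636619567871094), 44.49343490600586) [0.45769461 0.16242112 0.004     ] (np.float64(192.7366395895682), np.float64(202.6908935442497)) [0.45816944 0.16272075 0.004     ]
((24.729576110839844, 25.298707962036133), (36.2623176574707, 36.3470458984375), 51.729122161865234) [0.44758466 0.0336303  0.004     ] (np.float64(243.60506329113923), np.float64(207.26919831223628)) [0.44765673 0.03394561 0.004     ]
((24.819162368774414, 25.163658142089844), (36.20354461669922, 36.60204315185547), 151.2444305419922) [ 0.43390284 -0.10033514  0.004     ] (np.float64(296.7490380504489), np.float64(213.1316802052159)) [ 0.43398206 -0.10015877  0.004     ]
```

View pics/c1.png

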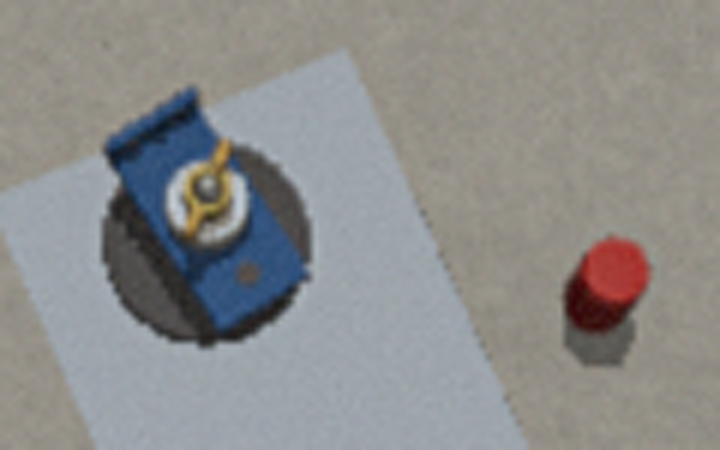

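View pics/c2.png

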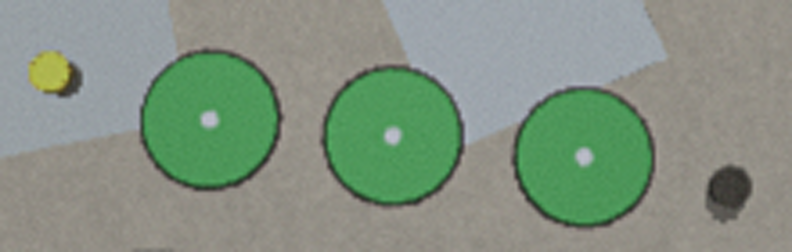

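View pics/c3.png

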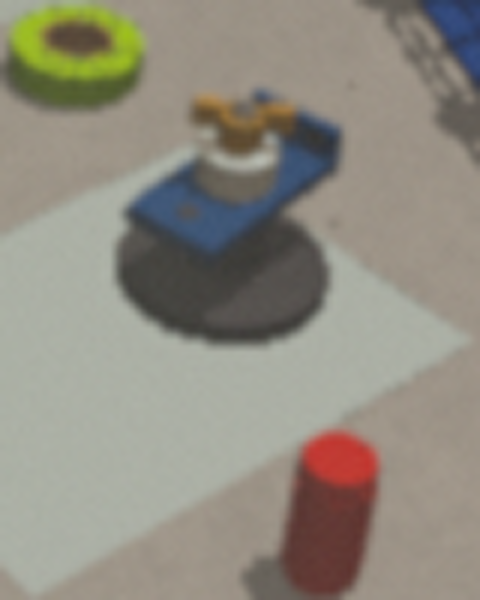

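Run:
```python
from h import *
c=cam('top'); f=lambda u,v,z: ray(c,225+u/6-.4,95+v/6-.4,z)
T=f(209,185,.094);F=f(207,243,.012);print('tip',T,'foot',F)
a,b=f(225,147,.092),f(190,232,.092); print('wings',a,b,(a+b)/2,np.linalg.norm(a-b),np.degrees(np.arctan2(*(a-b)[1::-1])))
p,q=f(218,330,.053),f(310,272,.053); l1,l2=f(110,153,.067),f(195,92,.067)
m=(p+q)/2;l=(l1+l2)/2; d=l-m
print('plate',p,q,np.linalg.norm(p-q),l1,l2,np.linalg.norm(l1-l2),'len',np.linalg.norm(d[:2]),np.degrees(np.arctan2(d[1],d[0])),(m+l)/2)
print('cap',f(615,270,.058),f(593,315,.0))
for n,P in [('foot',F),('tip',T)]: print(proj(cam('side'),P))
cs=cam('side'); g=lambda u,v,z: ray(cs,280+u/6-.4,175+v/6-.4,z)
print('side tip',g(247,105,.094),'foot',g(222,270,.012),'cap',g(340,460,.058))
```

```text
tip [ 0.63416041 -0.00399859  0.094     ] foot [ 0.63291389 -0.00368189  0.012     ]
wings [ 0.6503249  -0.01023063  0.092     ] [0.61558205 0.00334448 0.092     ] [ 0.63295348 -0.00344307  0.092     ] 0.037300785215919854 -21.342121422140696
plate [ 0.58531749 -0.00831678  0.053     ] [ 0.60992982 -0.04583923  0.053     ] 0.04487428285028472 [0.65522044 0.03625102 0.067     ] [0.68118935 0.00190265 0.067     ] 0.043060366640856176 len 0.08433255805008763 33.18167929498285 [ 0.63291428 -0.00400058  0.06      ]
cap [ 0.61051909 -0.16996102  0.058     ] [ 0.60575596 -0.17011302  0.        ]
[315.92976667 217.20277773]
[320.13467523 190.56917629]
side tip [ 0.63333172 -0.01037679  0.094     ] foot [ 0.63119352 -0.0131119   0.012     ] cap [ 0.60974954 -0.17343894  0.058     ]
```

>>> arm_command([
  [[0,0,0.006],[20,-38,0],0],
  [[0,0,0.006],[20,-38,0],0],
  [[0,0,0.006],[20,-38,0],0],
  [[0,0,0.006],[20,-38,0],0],
  [[0,0,0.006],[20,-38,0],0],
  [[0,0,0.006],[20,-38,0],0],
  [[0,0,0.006],[20,-38,0],0],
  [[0,0,0.006],[20,-38,0],0],
], squeeze=15)

```text
t: 0.95
eef_pos: [0.4611, 0.2986, 0.4046]
ee_rot: [3.142, 0.0, -0.413]
force: [0.7, 0.7, 0.1]
width: 0.0877
```

>>> arm_command([
  [[0,0,0.006],[21,-38,0],0],
  [[0,0,0.006],[21,-38,0],0],
  [[0,0,0.006],[21,-38,0],0],
  [[0,0,0.006],[21,-38,0],0],
  [[0,0,0.006],[22,-38,0],0],
  [[0,0,0.006],[22,-38,0],0],
  [[0,0,0.006],[22,-38,0],0],
  [[0,0,0.006],[22,-38,0],0],
])

```text
t: 1.75
eef_pos: [0.6334, -0.0055, 0.4045]
ee_rot: [3.142, 0.0, -0.366]
force: [1.0, 1.0, 0.6]
width: 0.0878
```

>>> arm_command([
  [[0,0,0],[0,0,0],0],
  [[0,0,0],[0,0,0],0],
  [[0,0,0],[0,0,0],0],
])

```text
t: 2.05
eef_pos: [0.6325, -0.0034, 0.4044]
ee_rot: [3.141, 0.001, -0.366]
force: [0.2, 0.4, -0.5]
width: 0.0874
```

Run:
```python
from h import *
s=get_state();print(s['t'],s['eef_pos'],s['ee_rot'],s['q'])
c=camera_params('wrist');print(c['eye'],c['orientation'])
p,d=grab_frame('wrist');cv2.imwrite('pics/w1.png',p[:,:,::-1]);np.save('pics/w1.npy',d);crop(p,180,110,160,120,5,'w1c.png')
import pickle;pickle.dump(c,open('pics/w1.pkl','wb'))
```

```text
2.05 [ 0.63245205 -0.00338918  0.4043802 ] [ 3.14143754e+00  5.72853405e-04 -3.65813715e-01] [ 3.02675478e-01  2.89759873e-01 -8.79096011e-02 -2.50964663e-04
 -1.19367255e+00  9.02399659e-01]
[ 0.69933421 -0.02958461  0.38417166] [ 2.87106683e+00  8.63400624e-04 -1.93675244e+00]
```

View pics/w1.png

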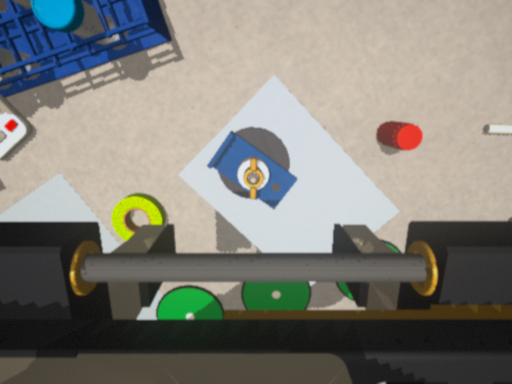

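View pics/w1c.png

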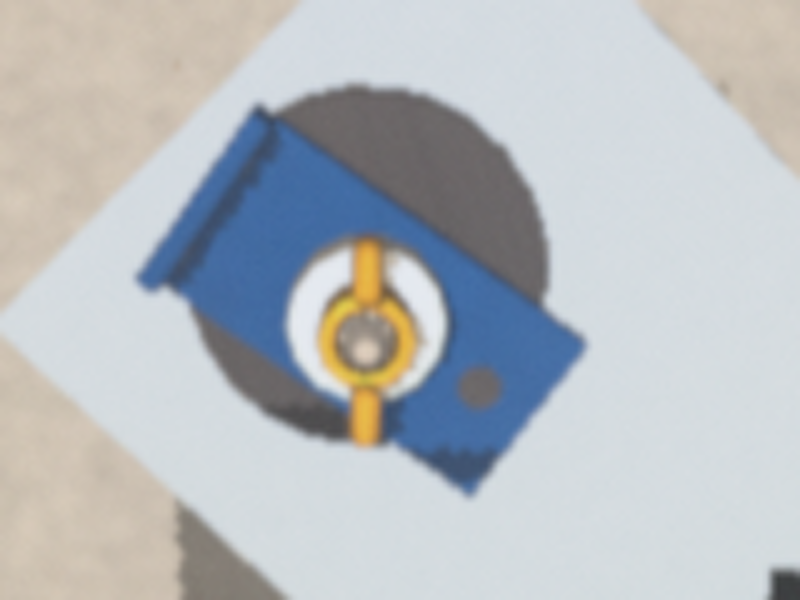

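Run:
```python
from h import *
import pickle
k=pickle.load(open('pics/w1.pkl','rb')); c=(k['mtx'],k['eye'],R.from_euler('xyz',k['orientation']).as_matrix())
f=lambda u,v,z: ray(c,180+u/5-.4,110+v/5-.4,z)
print('tip',f(366,348,.094),'hub top',f(367,338,.087))
a,b=f(369,240,.092),f(366,444,.092);d=b-a;print('wing',(a+b)/2,np.linalg.norm(d),np.degrees(np.arctan2(d[1],d[0])))
print('spacer',f(368,318,.071))
P=[f(585,345,.053),f(472,495,.053),f(259,107,.067),f(140,280,.067)]
m=(P[0]+P[1])/2;l=(P[2]+P[3])/2;d=l-m;print('plate',(m+l)/2,np.linalg.norm(d[:2]),np.degrees(np.arctan2(d[1],d[0])))
e=P[3]-P[2];print(np.linalg.norm(e),np.degrees(np.arctan2(e[1],e[0])))
e=f(585,345,.053)-f(280,120,.053);print('edge dir',180+np.degrees(np.arctan2(e[1],e[0])))
# cap
p=cv2.imread('pics/w1.png');crop(p[:,:,::-1],360,110,80,60,8,'w1cap.png')
```

```text
tip [ 0.63561941 -0.00429974  0.094     ] hub top [ 0.63590917 -0.00460293  0.087     ]
wing [ 0.63585204 -0.00469063  0.092     ] 0.040769698490771195 158.19695344183887
spacer [ 0.63639845 -0.00497815  0.071     ]
plate [ 0.63514005 -0.00493931  0.06      ] 0.08800575503590986 32.4174601835322
0.043849032168771354 123.36051902584501
edge dir 32.6788067068959
```

View pics/w1cap.png

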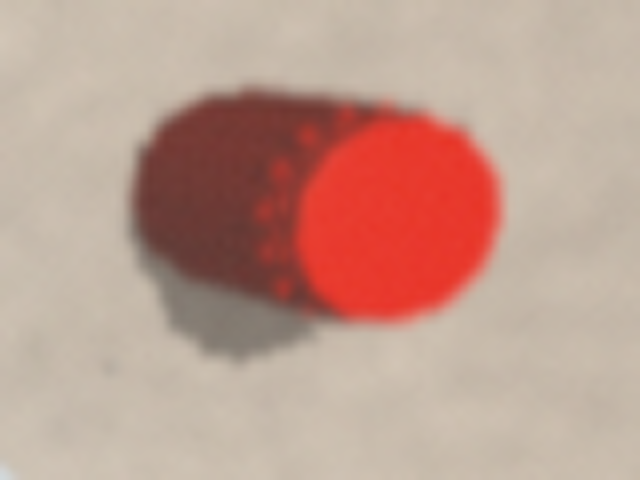

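>>> arm_command([
  [[0,0,-0.01],[3,-1,-20],0],
  [[0,0,0],[0,0,-30],0],
  [[0,0,0],[0,0,-30],0],
  [[0,0,0],[0,0,-30],0],
  [[0,0,0],[0,0,-20],0],
  [[0,0,0],[0,0,-15],0],
  [[0,0,0],[0,0,-8],0],
  [[0,0,0],[0,0,0],0],
])

```text
t: 2.9
eef_pos: [0.6353, -0.0038, 0.251]
ee_rot: [3.141, 0.001, -0.374]
force: [-0.4, 0.5, 0.8]
width: 0.0875
```

>>> arm_command([
  [[0,0,0],[0,0,0],0.3],
  [[0,0,0],[0,0,0],0.5],
])

```text
t: 3.1
eef_pos: [0.6361, -0.0044, 0.2529]
ee_rot: [-3.141, -0.002, -0.375]
force: [0.9, -0.4, -0.7]
width: 0.0767
```

Run:
```python
from h import *
s=get_state();print(s['t'],s['eef_pos'],s['ee_rot'],s['width'],s['force'])
p,d=grab_frame('wrist');cv2.imwrite('pics/w2.png',p[:,:,::-1])
```

```text
3.1 [ 0.63611381 -0.00437206  0.25289809] [-3.14052673e+00 -1.61450910e-03 -3.75244914e-01] 0.0766867926893615 [ 0.86441412 -0.40002751 -0.71824214]
```

View pics/w2.png

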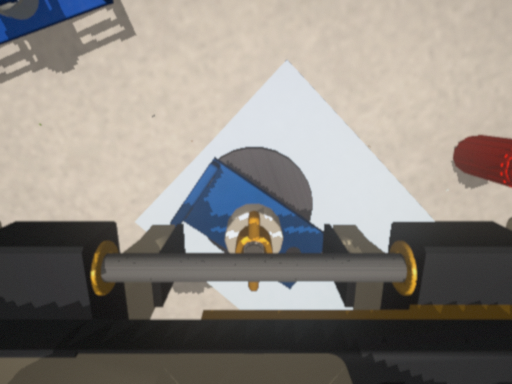

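The nut sits at column ~254, centred between the fingers at columns 165 and 342. I'll close on it.

>>> arm_command([
  [[0,0,0],[0,0,0],1],
  [[0,0,0],[0,0,0],1],
  [[0,0,0],[0,0,0],1],
  [[0,0,0],[0,0,0],1],
  [[0,0,0],[0,0,0],1],
  [[0,0,0],[0,0,0],1],
  [[0,0,0],[0,0,0],1],
], squeeze=15)

```text
t: 3.85
eef_pos: [0.6357, -0.0048, 0.2516]
ee_rot: [3.142, 0.0, -0.376]
force: [-0.2, -0.9, 0.6]
width: 0.0195
```

>>> arm_command([
  [[0,0,0],[0,0,0],1],
  [[0,0,0],[0,0,0],1],
  [[0,0,0],[0,0,0],1],
])

```text
t: 4.15
eef_pos: [0.6357, -0.0047, 0.2516]
ee_rot: [3.142, 0.0, -0.376]
force: [0.3, -0.4, -0.0]
width: 0.0192
```

>>> arm_command([
  [[0,0,0],[0,0,8],1],
  [[0,0,0],[0,0,12],1],
  [[0,0,0],[0,0,15],1],
  [[0,0,0],[0,0,15],1],
  [[0,0,0],[0,0,0],1],
])

```text
t: 4.65
eef_pos: [0.6367, -0.0046, 0.3052]
ee_rot: [-3.139, -0.004, -0.375]
force: [0.5, -0.2, -0.0]
width: 0.0192
```

>>> arm_command([
  [[0,0,0],[-15,15,5],1],
  [[0,0,0],[-25,23,0],1],
  [[0,0,0],[-30,28,0],1],
  [[0,0,0],[-30,28,0],1],
  [[0,0,0],[-30,28,0],1],
  [[0,0,0],[-25,23,0],1],
  [[0,0,0],[-15,14,0],1],
  [[0,0,0],[-8,8,0],1],
])

```text
t: 5.45
eef_pos: [0.4565, 0.1632, 0.3071]
ee_rot: [-3.141, -0.0, -0.374]
force: [-0.1, -0.4, -0.9]
width: 0.0191
```

Run:
```python
from h import *
s=get_state();print(s['t'],s['eef_pos'],s['ee_rot'],s['width'],s['force'])
p,d=grab_frame('wrist');cv2.imwrite('pics/w3.png',p[:,:,::-1])
p,d=grab_frame('side');crop(p,200,120,180,160,4,'s3.png')
```

```text
5.45 [0.45652341 0.16315303 0.30709696] [-3.14078636e+00 -1.85660303e-04 -3.74179608e-01] 0.019084699379024874 [-0.09339159 -0.40768479 -0.86325775]
```

View pics/w3.png

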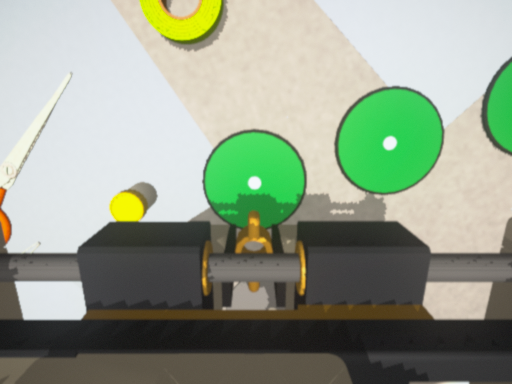

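View pics/s3.png

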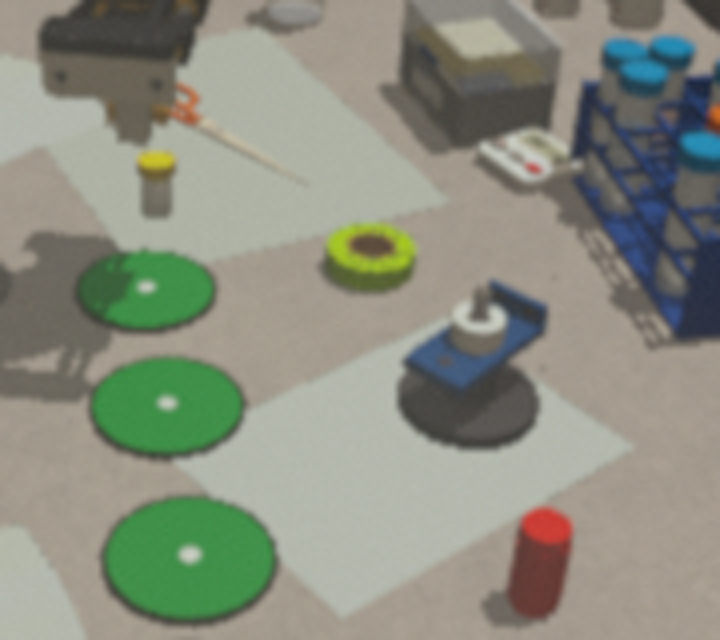

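Run:
```python
from h import *
c=cam('wrist');s=get_state();print(s['t'],s['eef_pos'])
print(ray(c,254.5,183,.004),ray(c,389.5,143,.004))
```

```text
5.55 [0.45717042 0.16296555 0.3070648 ]
[0.45823828 0.16138721 0.004     ] [0.44825251 0.03283915 0.004     ]
```

>>> arm_command([
  [[0,0,0],[1,-1,-25],1],
  [[0,0,0],[0,0,-30],1],
  [[0,0,0],[0,0,-30],1],
  [[0,0,0],[0,0,-20],1],
  [[0,0,0],[0,0,-10],1],
  [[0,0,0],[0,0,-5],1],
  [[0,0,0],[0,0,-2],1],
  [[0,0,0],[0,0,0],1],
])

```text
t: 6.35
eef_pos: [0.4592, 0.1614, 0.1852]
ee_rot: [-3.141, -0.001, -0.376]
force: [-0.7, 0.6, -0.4]
width: 0.0192
```

>>> arm_command([
  [[0,0,0],[0,0,-1],1],
  [[0,0,0],[0,0,0],1],
])

```text
t: 6.55
eef_pos: [0.4591, 0.1616, 0.1845]
ee_rot: [-3.14, -0.001, -0.375]
force: [0.6, -0.0, 2.1]
width: 0.0193
```

>>> arm_command([
  [[0,0,0],[0,0,0],0.7],
  [[0,0,0],[0,0,0],0.5],
  [[0,0,0],[0,0,0],0.4],
  [[0,0,0],[0,0,0],0.3],
  [[0,0,0],[0,0,10],0.3],
  [[0,0,0],[0,0,30],0],
  [[0,0,0],[0,0,40],0],
  [[0,0,0],[0,0,45],0],
])

```text
t: 7.35
eef_pos: [0.4583, 0.1609, 0.31]
ee_rot: [3.14, 0.001, -0.376]
force: [1.2, 0.9, -1.1]
width: 0.0768
```

>>> arm_command([
  [[0,0,0.1],[15,-15,30],0],
  [[0,0,0.12],[25,-23,35],0],
  [[0,0,0.12],[30,-28,30],0],
  [[0,0,0.12],[30,-28,0],0],
  [[0,0,0.12],[30,-28,0],0],
  [[0,0,0.12],[23,-22,0],0],
  [[0,0,0.12],[15,-14,0],0],
  [[0,0,0.122],[9,-8,0],0],
])

```text
t: 8.15
eef_pos: [0.636, -0.0059, 0.4034]
ee_rot: [-3.142, 0.001, 0.57]
force: [0.3, 0.3, 0.6]
width: 0.088
```

>>> arm_command([
  [[0,0,0],[0,0,0],0],
  [[0,0,0],[0,0,0],0],
])

```text
t: 8.35
eef_pos: [0.6349, -0.0044, 0.4034]
ee_rot: [-3.141, 0.0, 0.563]
force: [-0.2, -0.8, -0.2]
width: 0.0878
```

Run:
```python
from h import *
s=get_state();print(s['t'],s['eef_pos'],s['ee_rot'],s['width'],s['force'],s['q'])
import pickle;pickle.dump(camera_params('wrist'),open('pics/w4.pkl','wb'))
p,d=grab_frame('wrist');cv2.imwrite('pics/w4.png',p[:,:,::-1]);crop(p,180,110,160,120,5,'w4c.png')
p,d=grab_frame('top');cv2.imwrite('pics/t4.png',p[:,:,::-1]);crop(p,130,100,220,140,3.6,'t4c.png')
```

```text
8.35 [ 0.63494909 -0.00442294  0.40337277] [-3.14135354e+00  2.83820118e-04  5.62755874e-01] 0.08783497845853827 [-0.16643307 -0.8352808  -0.22263731] [ 2.99839577e-01  2.94380411e-01 -8.38034348e-02 -1.69058188e-04
 -1.19294870e+00  1.83377499e+00]
```

View pics/w4.png

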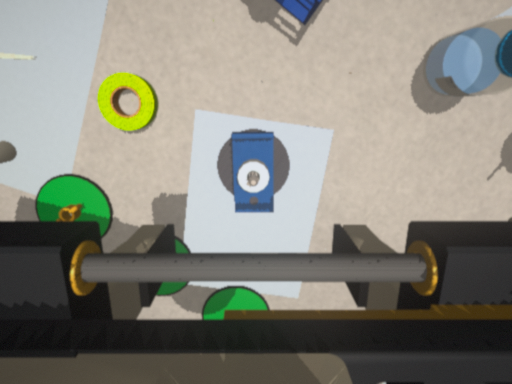

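View pics/w4c.png

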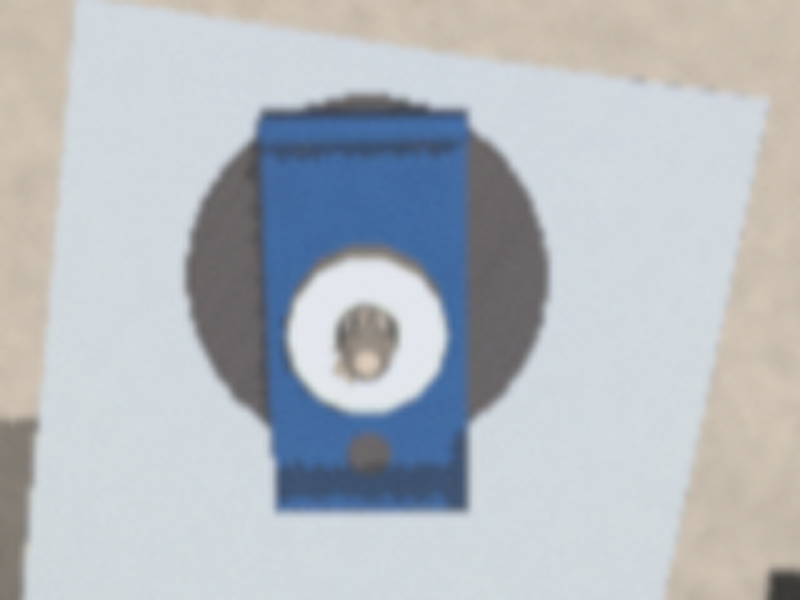

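View pics/t4c.png

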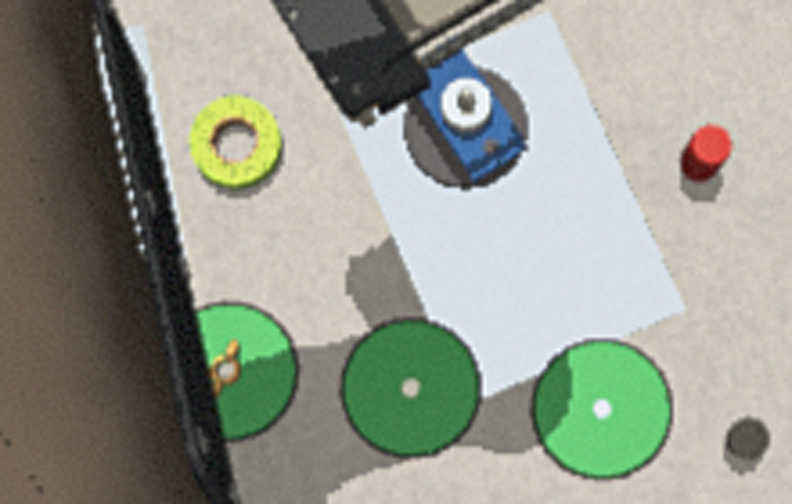

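Run:
```python
from h import *
import pickle
k=pickle.load(open('pics/w4.pkl','rb')); c=(k['mtx'],k['eye'],R.from_euler('xyz',k['orientation']).as_matrix())
f=lambda u,v,z: ray(c,180+u/5-.4,110+v/5-.4,z)
print(f(367,331,.071),f(366,358,.094)); s=get_state();print(s['t'],s['eef_pos'])
```

```text
[ 0.63614772 -0.00338924  0.071     ] [ 0.63589575 -0.00333725  0.094     ]
8.45 [ 0.63471203 -0.00389839  0.40362843]
```

>>> arm_command([
  [[0,0,0],[1,0,-25],0],
  [[0,0,0],[0,0,-35],0],
  [[0,0,0],[0,0,-40],0],
  [[0,0,0],[0,0,-35],0],
  [[0,0,0],[0,0,-20],0],
  [[0,0,0],[0,0,-10],0],
  [[0,0,0],[0,0,-3],0.3],
  [[0,0,0],[0,0,0],0.4],
])

```text
t: 9.25
eef_pos: [0.6365, -0.0039, 0.236]
ee_rot: [3.141, -0.001, 0.566]
force: [-0.6, 1.4, 0.6]
width: 0.0762
```

>>> arm_command([
  [[0,0,0],[0,0,0],1],
  [[0,0,0],[0,0,0],1],
  [[0,0,0],[0,0,0],1],
  [[0,0,0],[0,0,0],1],
  [[0,0,0],[0,0,0],1],
  [[0,0,0],[0,0,0],1],
  [[0,0,0],[0,0,0],1],
  [[0,0,0],[0,0,0],1],
], squeeze=15)

```text
t: 10.05
eef_pos: [0.6363, -0.0043, 0.2353]
ee_rot: [3.142, -0.0, 0.566]
force: [-1.1, 0.3, 1.4]
width: 0.0327
```

>>> arm_command([
  [[0,0,0],[0,0,8],1],
  [[0,0,0],[0,0,14],1],
  [[0,0,0],[0,0,16],1],
  [[0,0,0],[0,0,16],1],
  [[0,0,0],[0,0,12],1],
  [[0,0,0],[0,0,0],1],
])

```text
t: 10.65
eef_pos: [0.6369, -0.0042, 0.304]
ee_rot: [3.14, -0.004, 0.567]
force: [-0.1, 0.3, -1.7]
width: 0.0324
```

>>> arm_command([
  [[0,0,0],[-15,3,0],1],
  [[0,0,0],[-25,5,0],1],
  [[0,0,0],[-30,6,0],1],
  [[0,0,0],[-35,7,0],1],
  [[0,0,0],[-35,7,0],1],
  [[0,0,0],[-25,5,0],1],
  [[0,0,0],[-15,3,0],1],
  [[0,0,0],[-8,2,0],1],
])

```text
t: 11.45
eef_pos: [0.4473, 0.0338, 0.3013]
ee_rot: [-3.142, -0.0, 0.567]
force: [0.9, 0.0, -0.2]
width: 0.0322
```

Run:
```python
from h import *
s=get_state();print(s['t'],s['eef_pos'],s['ee_rot'],s['width'],s['force'])
p,d=grab_frame('wrist');cv2.imwrite('pics/w5.png',p[:,:,::-1])
p,d=grab_frame('side');crop(p,200,120,180,160,4,'s5.png')
```

```text
11.45 [0.44729193 0.03384734 0.301264  ] [-3.14153532e+00 -2.77087253e-04  5.66800641e-01] 0.032244749605556615 [ 0.90458044  0.04171272 -0.2208922 ]
```

View pics/w5.png

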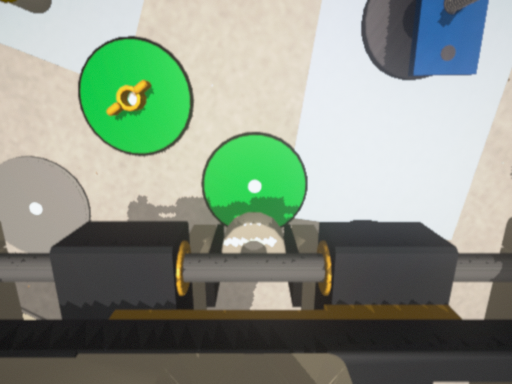

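View pics/s5.png

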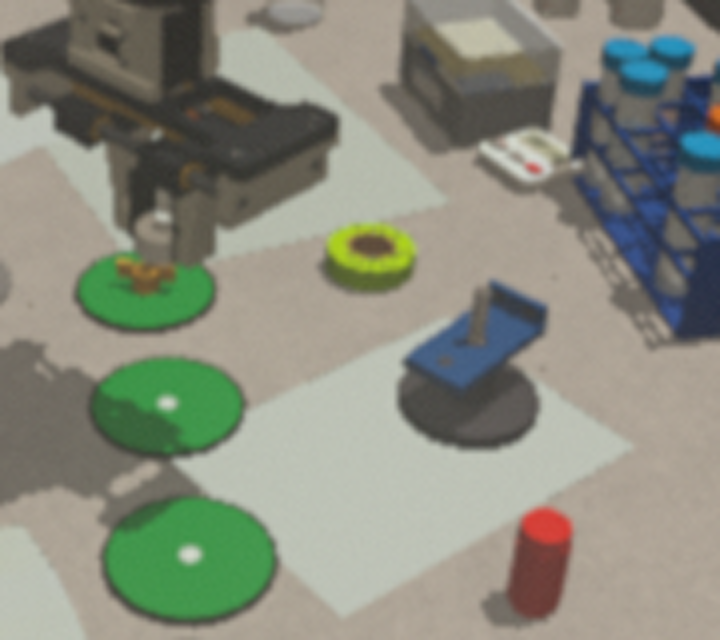

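>>> arm_command([
  [[0,0,0],[1,0,-25],1],
  [[0,0,0],[0,0,-30],1],
  [[0,0,0],[0,0,-30],1],
  [[0,0,0],[0,0,-16],1],
  [[0,0,0],[0,0,-8],1],
  [[0,0,0],[0,0,-4],1],
  [[0,0,0],[0,0,-2],1],
  [[0,0,0],[0,0,0],1],
])

```text
t: 12.35
eef_pos: [0.4498, 0.0339, 0.1867]
ee_rot: [3.141, -0.001, 0.566]
force: [-0.0, -0.5, -1.2]
width: 0.0324
```

>>> arm_command([
  [[0,0,0],[0,0,-1],1],
  [[0,0,0],[0,0,0],1],
])

```text
t: 12.55
eef_pos: [0.4497, 0.0339, 0.1862]
ee_rot: [3.141, -0.002, 0.567]
force: [-0.6, -0.6, 5.0]
width: 0.0327
```

Contact at 5 N. Release, lift and return above the mount.

>>> arm_command([
  [[0,0,0],[0,0,0],0.6],
  [[0,0,0],[0,0,0],0.5],
  [[0,0,0],[0,0,0],0.4],
  [[0,0,0],[0,0,0],0.3],
  [[0,0,0],[0,0,10],0.2],
  [[0,0,0],[0,0,30],0],
  [[0,0,0],[0,0,40],0],
  [[0,0,0],[0,0,45],0],
])

```text
t: 13.35
eef_pos: [0.4487, 0.0334, 0.3116]
ee_rot: [-3.141, 0.002, 0.566]
force: [2.1, 0.6, -1.0]
width: 0.0844
```

>>> arm_command([
  [[0,0,0],[15,-3,20],0],
  [[0,0,0],[25,-5,25],0],
  [[0,0,0],[30,-6,25],0],
  [[0,0,0],[35,-7,20],0],
  [[0,0,0],[35,-7,0],0],
  [[0,0,0],[25,-5,0],0],
  [[0,0,0],[15,-3,0],0],
  [[0,0,0],[7,-2,0],0],
])

```text
t: 14.15
eef_pos: [0.6372, -0.0047, 0.4001]
ee_rot: [-3.141, 0.001, 0.566]
force: [0.5, 0.2, -0.8]
width: 0.0876
```

>>> arm_command([
  [[0,0,0],[0,0,0],0],
  [[0,0,0],[0,0,0],0],
])

```text
t: 14.35
eef_pos: [0.6356, -0.0042, 0.4004]
ee_rot: [-3.141, 0.0, 0.566]
force: [-0.4, 0.3, 0.1]
width: 0.0879
```

Run:
```python
from h import *
s=get_state();print(s['t'],s['eef_pos'],s['ee_rot'],s['width'],s['force'])
import pickle;pickle.dump(camera_params('wrist'),open('pics/w6.pkl','wb'))
p,d=grab_frame('wrist');cv2.imwrite('pics/w6.png',p[:,:,::-1]);crop(p,180,110,160,120,5,'w6c.png')
p,d=grab_frame('top');crop(p,130,100,220,140,3.6,'t6c.png')
```

```text
14.35 [ 0.63556303 -0.0042357   0.40039881] [-3.14136977e+00  1.92899518e-04  5.66180804e-01] 0.0878636432774664 [-0.41258454  0.27079362  0.05210228]
```

View pics/w6c.png

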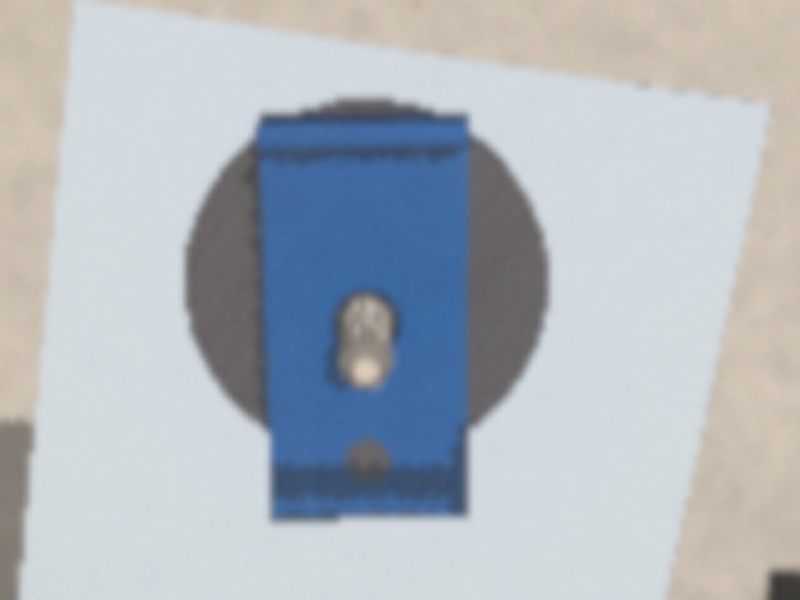

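View pics/t6c.png

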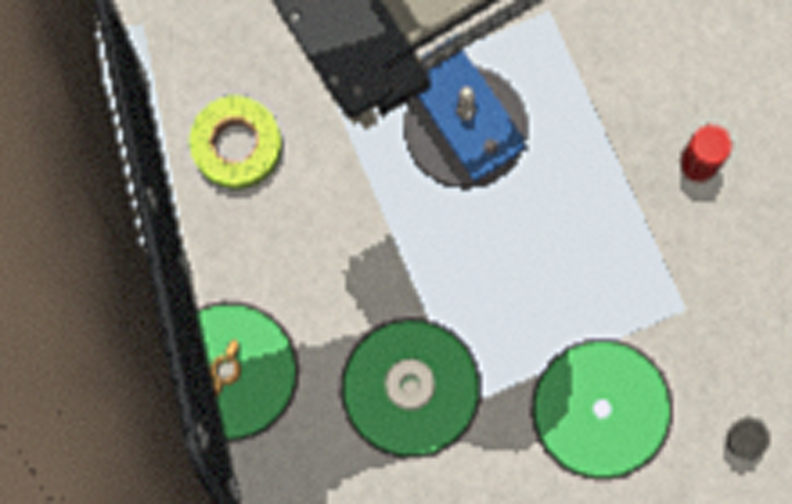

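>>> arm_command([
  [[0,0,0],[2,1,-30],0],
  [[0,0,0],[1,1,-35],0],
  [[0,0,0],[0,0,-40],0],
  [[0,0,0],[0,0,-35],0],
  [[0,0,0],[0,0,-20],0],
  [[0,0,0],[0,0,-10],0],
  [[0,0,0],[0,0,-5],0],
  [[0,0,0],[0,0,0],0],
])

```text
t: 15.25
eef_pos: [0.6394, -0.0021, 0.2257]
ee_rot: [3.141, -0.001, 0.567]
force: [-0.3, 0.1, 0.7]
width: 0.0876
```

Run:
```python
from h import *
s=get_state();print(s['t'],s['eef_pos'],s['ee_rot'],s['width'],s['force'])
p,d=grab_frame('wrist');crop(p,130,150,250,150,3,'w7.png')
```

```text
15.25 [ 0.63935776 -0.00207914  0.22570736] [ 3.14128390e+00 -5.48706967e-04  5.66591483e-01] 0.08761058268709986 [-0.28694018  0.1100908   0.71926977]
```

View pics/w7.png

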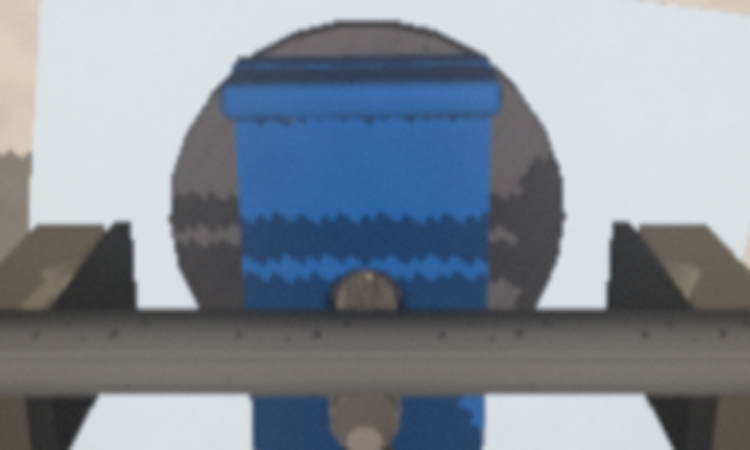

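>>> arm_command([
  [[0,0,0],[0,0,-1],0.3],
  [[0,0,0],[0,0,0],0.5],
  [[0,0,0],[0,0,0],1],
  [[0,0,0],[0,0,0],1],
  [[0,0,0],[0,0,0],1],
  [[0,0,0],[0,0,0],1],
  [[0,0,0],[0,0,0],1],
  [[0,0,0],[0,0,0],1],
], squeeze=35)

```text
t: 16.1
eef_pos: [0.6393, -0.0023, 0.2242]
ee_rot: [3.142, 0.0, 0.566]
force: [-0.4, 1.4, 1.0]
width: 0.0435
```

>>> arm_command([
  [[0,0,0],[0,0,5],1],
  [[0,0,0],[0,0,10],1],
  [[0,0,0],[0,0,14],1],
  [[0,0,0],[0,0,16],1],
  [[0,0,0],[0,0,18],1],
  [[0,0,0],[0,0,18],1],
  [[0,0,0],[0,0,0],1],
])

```text
t: 16.8
eef_pos: [0.6402, -0.0022, 0.3095]
ee_rot: [3.139, -0.006, 0.567]
force: [0.3, -0.8, -0.9]
width: 0.0438
```

Run:
```python
from h import *
s=get_state();print(s['t'],s['eef_pos'],s['ee_rot'],s['width'],s['force'])
p,d=grab_frame('wrist');crop(p,130,130,250,180,3,'w8.png')
p,d=grab_frame('side');crop(p,240,110,160,160,4,'s8.png')
```

```text
16.8 [ 0.64023474 -0.00215097  0.30947656] [ 3.13913521 -0.00566894  0.5667899 ] 0.04382735642316144 [ 0.29602427 -0.79380554 -0.85547109]
```

View pics/w8.png

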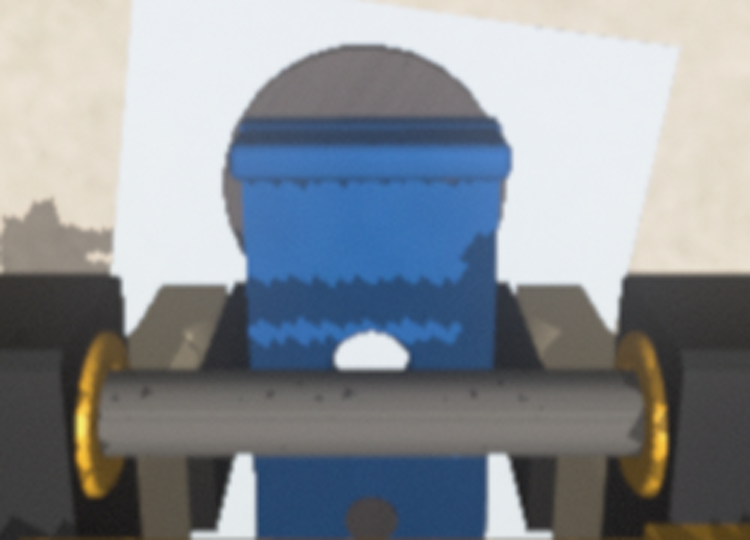

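View pics/s8.png

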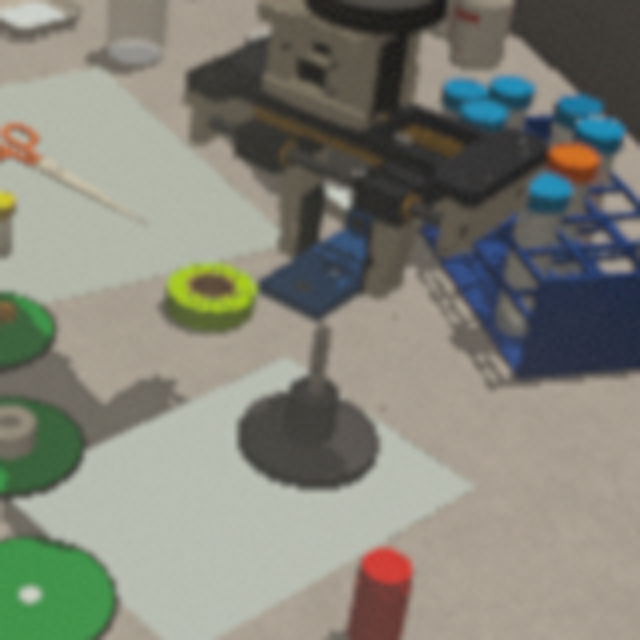

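>>> arm_command([
  [[0,0,0],[-15,-7,5],1],
  [[0,0,0],[-25,-12,0],1],
  [[0,0,0],[-35,-16,0],1],
  [[0,0,0],[-38,-18,0],1],
  [[0,0,0],[-35,-17,0],1],
  [[0,0,0],[-30,-14,0],1],
  [[0,0,0],[-16,-8,0],1],
  [[0,0,0],[-9,-4,0],1],
])

```text
t: 17.7
eef_pos: [0.4346, -0.099, 0.3102]
ee_rot: [-3.141, 0.0, 0.566]
force: [-0.1, 0.6, -1.0]
width: 0.0436
```

>>> arm_command([
  [[0,0,0],[0,0,-10],1],
  [[0,0,0],[0,0,-25],1],
  [[0,0,0],[0,0,-25],1],
  [[0,0,0],[0,0,-10],1],
  [[0,0,0],[0,0,0],1],
])

```text
t: 18.2
eef_pos: [0.4365, -0.098, 0.2384]
ee_rot: [-3.14, 0.004, 0.566]
force: [-0.5, -0.4, -0.9]
width: 0.0429
```

Run:
```python
from h import *
s=get_state();print(s['t'],s['eef_pos'],s['ee_rot'],s['width'],s['force'])
p,d=grab_frame('side');crop(p,180,190,160,120,5,'s9.png')
p,d=grab_frame('top');crop(p,130,100,220,140,3.6,'t9c.png')
```

```text
18.2 [ 0.43650826 -0.09803933  0.23840053] [-3.14023881  0.00372552  0.56648152] 0.042893775846656275 [-0.4881245  -0.39188114 -0.9072104 ]
```

View pics/s9.png

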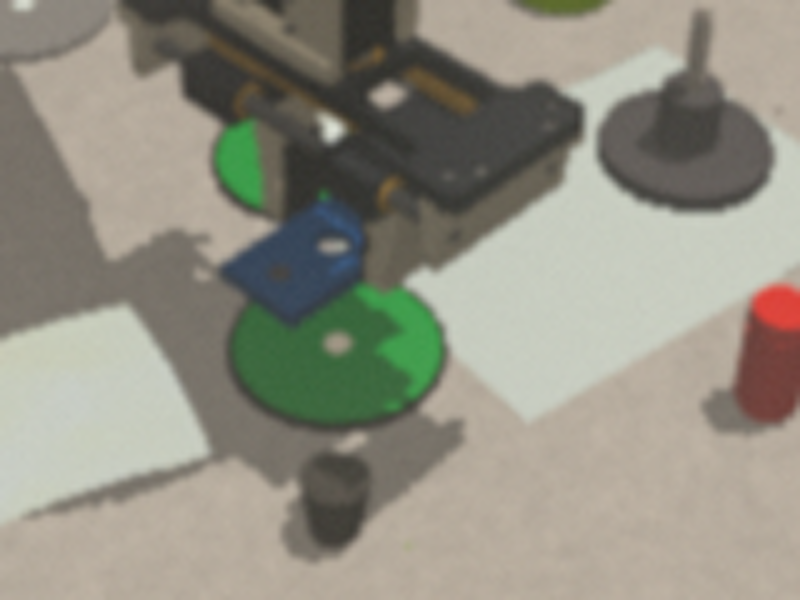

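View pics/t9c.png

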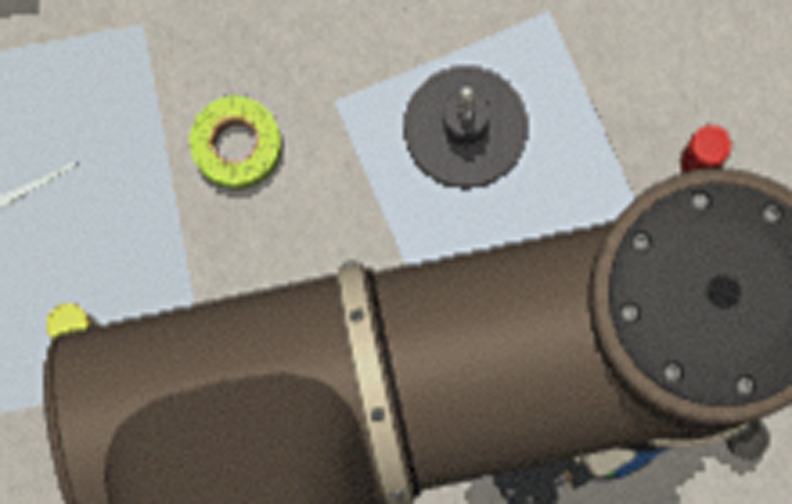

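>>> arm_command([
  [[0,0,0],[0,0,-15],1],
  [[0,0,0],[0,0,-20],1],
  [[0,0,0],[0,0,-12],1],
  [[0,0,0],[0,0,-5],1],
  [[0,0,0],[0,0,-2],1],
  [[0,0,0],[0,0,0],1],
])

```text
t: 18.9
eef_pos: [0.4368, -0.0982, 0.1868]
ee_rot: [3.141, -0.001, 0.566]
force: [0.6, 0.3, -1.3]
width: 0.0434
```

>>> arm_command([
  [[0,0,0],[0,0,-1],1],
  [[0,0,0],[0,0,0],1],
])

```text
t: 19.1
eef_pos: [0.4365, -0.0982, 0.1857]
ee_rot: [3.141, -0.001, 0.566]
force: [-0.7, 0.5, -0.9]
width: 0.0438
```

>>> arm_command([
  [[0,0,0],[0,0,-1],1],
  [[0,0,0],[0,0,0],1],
])

```text
t: 19.3
eef_pos: [0.4363, -0.0983, 0.1843]
ee_rot: [3.141, -0.0, 0.566]
force: [-0.5, -0.4, -1.1]
width: 0.0434
```

>>> arm_command([
  [[0,0,0],[0,0,-1],1],
  [[0,0,0],[0,0,0],1],
])

```text
t: 19.5
eef_pos: [0.4363, -0.0983, 0.1832]
ee_rot: [3.142, -0.0, 0.566]
force: [-0.2, -0.0, -2.0]
width: 0.0433
```

>>> arm_command([
  [[0,0,0],[0,0,-0.5],1],
  [[0,0,0],[0,0,0],1],
])

```text
t: 19.7
eef_pos: [0.4363, -0.0983, 0.1831]
ee_rot: [3.141, -0.0, 0.566]
force: [-1.6, 1.2, 7.5]
width: 0.0432
```

>>> arm_command([
  [[0,0,0],[0,0,0],0.45],
  [[0,0,0],[0,0,0],0.4],
  [[0,0,0],[0,0,0],0.3],
  [[0,0,0],[0,0,0],0.2],
  [[0,0,0],[0,0,10],0.2],
  [[0,0,0],[0,0,30],0],
  [[0,0,0],[0,0,40],0],
  [[0,0,0],[0,0,45],0],
], squeeze=20)

```text
t: 20.5
eef_pos: [0.4356, -0.0984, 0.3091]
ee_rot: [-3.141, 0.002, 0.566]
force: [0.8, 0.1, 0.3]
width: 0.086
```

>>> arm_command([
  [[0,0,0],[15,-6,20],0],
  [[0,0,0],[25,-11,25],0],
  [[0,0,0],[30,-13,25],0],
  [[0,0,0],[32,-14,20],0],
  [[0,0,0],[30,-13,0],0],
  [[0,0,0],[21,-9,0],0],
  [[0,0,0],[12,-5,0],0],
  [[0,0,0],[6,-2,0],0],
])

```text
t: 21.3
eef_pos: [0.6076, -0.1716, 0.3975]
ee_rot: [-3.141, 0.001, 0.566]
force: [-0.3, 1.1, -0.6]
width: 0.0876
```

>>> arm_command([
  [[0,0,0],[0,0,0],0],
  [[0,0,0],[0,0,0],0],
])

```text
t: 21.5
eef_pos: [0.6065, -0.1709, 0.3978]
ee_rot: [-3.141, 0.0, 0.566]
force: [0.1, -0.3, 0.3]
width: 0.0874
```

Run:
```python
from h import *
s=get_state();print(s['t'],s['eef_pos'],s['ee_rot'],s['width'],s['force'])
import pickle;pickle.dump(camera_params('wrist'),open('pics/w10.pkl','wb'))
p,d=grab_frame('wrist');cv2.imwrite('pics/w10.png',p[:,:,::-1]);crop(p,200,130,100,80,8,'w10c.png')
p,d=grab_frame('top');crop(p,130,100,220,140,3.6,'t10c.png')
```

```text
21.5 [ 0.60653086 -0.17092701  0.39784894] [-3.14130056e+00  1.45529222e-04  5.66409831e-01] 0.08735116340865197 [ 0.08948927 -0.30799221  0.30627122]
```

View pics/w10c.png

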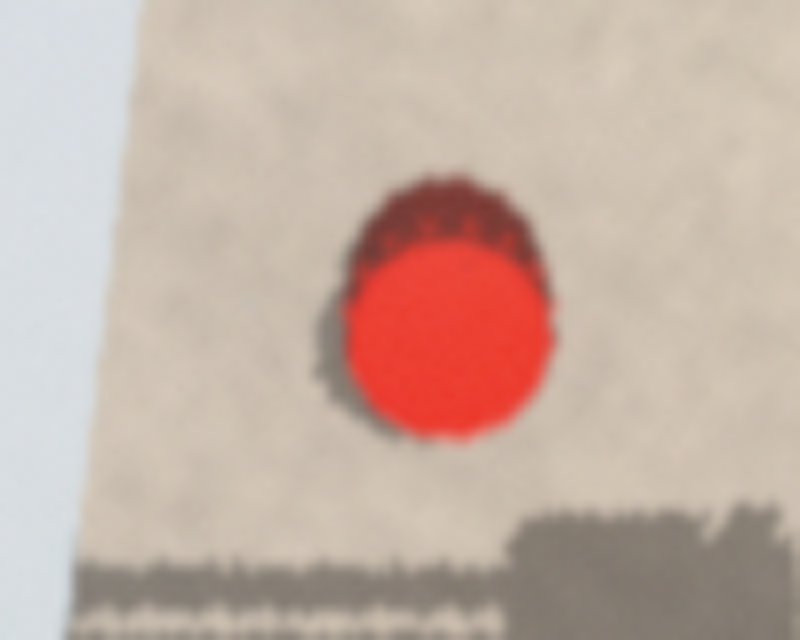

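View pics/t10c.png

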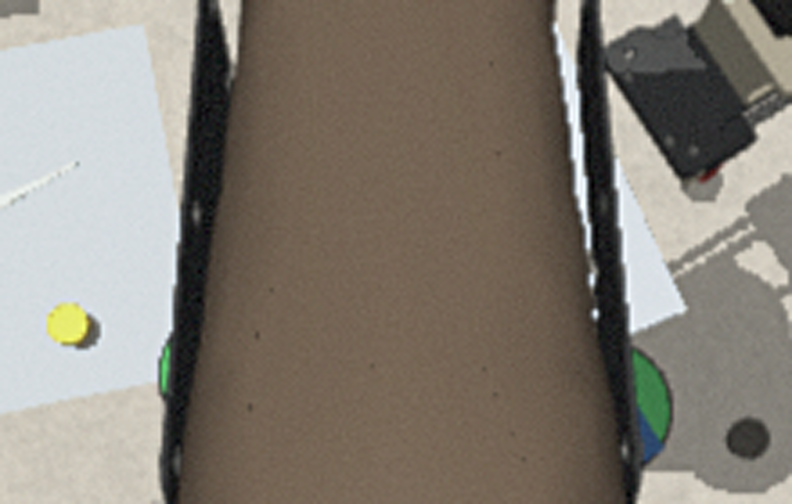

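View pics/w10.png

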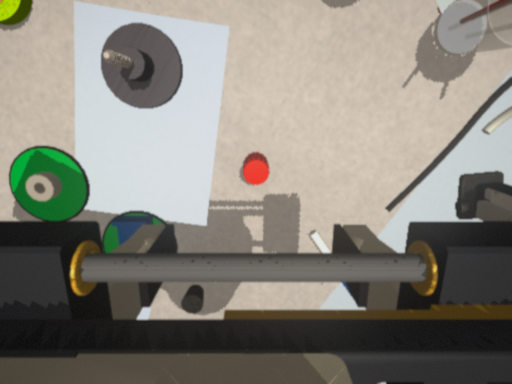

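Run:
```python
from h import *
import pickle
k=pickle.load(open('pics/w10.pkl','rb')); c=(k['mtx'],k['eye'],R.from_euler('xyz',k['orientation']).as_matrix())
f=lambda u,v,z: ray(c,200+u/8-.4,130+v/8-.4,z)
a,b=f(346,338,.058),f(553,338,.058);print((a+b)/2,np.linalg.norm(a-b))
a,b=f(450,239,.058),f(450,440,.058);print((a+b)/2,np.linalg.norm(a-b),f(448,340,.058)); s=get_state();print(s['t'],s['eef_pos'])
```

```text
[ 0.61152142 -0.17094564  0.058     ] 0.02741295665667577
[ 0.61125884 -0.17119157  0.058     ] 0.027162121917332617 [ 0.61118698 -0.17092314  0.058     ]
21.6 [ 0.60649963 -0.17090305  0.39813041]
```

>>> arm_command([
  [[0,0,0],[4.5,0,-20],0],
  [[0,0,0],[0,0,-35],0],
  [[0,0,0],[0,0,-45],0],
  [[0,0,0],[0,0,-40],0],
  [[0,0,0],[0,0,-30],0],
  [[0,0,0],[0,0,-18],0],
  [[0,0,0],[0,0,-9],0],
  [[0,0,0],[0,0,0],0],
])

```text
t: 22.4
eef_pos: [0.6113, -0.171, 0.2]
ee_rot: [-3.141, 0.001, 0.566]
force: [-0.4, 0.0, -0.2]
width: 0.0874
```

Run:
```python
from h import *
s=get_state();print(s['t'],s['eef_pos'],s['ee_rot'],s['width'],s['force'])
p,d=grab_frame('wrist');crop(p,130,150,250,150,3,'w11.png')
```

```text
22.4 [ 0.61128677 -0.17103213  0.20000515] [-3.14070234e+00  1.40074942e-03  5.66475548e-01] 0.08737032445025741 [-0.4129013   0.01061944 -0.246185  ]
```

View pics/w11.png

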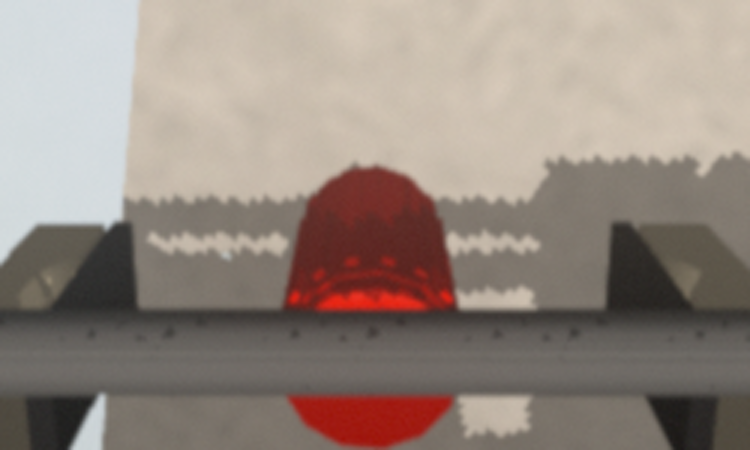

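>>> arm_command([
  [[0,0,0],[0,0,0],0.3],
  [[0,0,0],[0,0,0],0.5],
  [[0,0,0],[0,0,0],1],
  [[0,0,0],[0,0,0],1],
  [[0,0,0],[0,0,0],1],
  [[0,0,0],[0,0,0],1],
  [[0,0,0],[0,0,0],1],
  [[0,0,0],[0,0,0],1],
], squeeze=22)

```text
t: 23.25
eef_pos: [0.6117, -0.1713, 0.2006]
ee_rot: [-3.142, 0.0, 0.566]
force: [0.2, 0.0, 1.0]
width: 0.0292
```

>>> arm_command([
  [[0,0,0],[0,0,0],1],
  [[0,0,0],[0,0,8],1],
  [[0,0,0],[0,0,15],1],
  [[0,0,0],[0,0,25],1],
  [[0,0,0],[0,0,25],1],
  [[0,0,0],[0,0,25],1],
  [[0,0,0],[0,0,15],1],
  [[0,0,0],[0,0,7],1],
])

```text
t: 24.05
eef_pos: [0.612, -0.1713, 0.3231]
ee_rot: [3.14, -0.003, 0.566]
force: [0.5, -0.0, -0.7]
width: 0.0279
```

>>> arm_command([
  [[0,0,0],[2,14,0],1],
  [[0,0,0],[3,24,0],1],
  [[0,0,0],[4,30,0],1],
  [[0,0,0],[5,32,0],1],
  [[0,0,0],[4,30,0],1],
  [[0,0,0],[3,20,0],1],
  [[0,0,0],[2,12,0],1],
  [[0,0,0],[1.3,5,0],1],
])

```text
t: 24.85
eef_pos: [0.636, -0.0029, 0.3199]
ee_rot: [-3.141, 0.001, 0.568]
force: [0.1, -0.5, -1.2]
width: 0.0276
```

>>> arm_command([
  [[0,0,0],[0,0,-5],1],
  [[0,0,0],[0,0,-5],1],
  [[0,0,0],[0,0,0],1],
  [[0,0,0],[0,0,0],1],
])

```text
t: 25.25
eef_pos: [0.6359, -0.0051, 0.3103]
ee_rot: [-3.141, 0.001, 0.565]
force: [-0.6, -0.1, -1.1]
width: 0.0277
```

Run:
```python
from h import *
s=get_state();print(s['t'],s['eef_pos'],s['ee_rot'],s['width'],s['force'])
p,d=grab_frame('wrist');crop(p,130,130,250,180,3,'w12.png')
p,d=grab_frame('side');crop(p,270,140,100,100,6,'s12.png')
c=cam('side');print([ (proj(c,P)-[270,140])*6 for P in [(.636,-.004,.094),(.636,-.004,.113),(.636,-.004,.012)]])
```

```text
25.25 [ 0.63590918 -0.00511196  0.3103278 ] [-3.14143124e+00  7.13479590e-04  5.65117496e-01] 0.027672071758641625 [-0.59983631 -0.10290177 -1.08004071]
[array([305.12520583, 302.88603557]), array([310.64868359, 263.44338672]), array([282.7410465 , 462.72926757])]
```

View pics/w12.png

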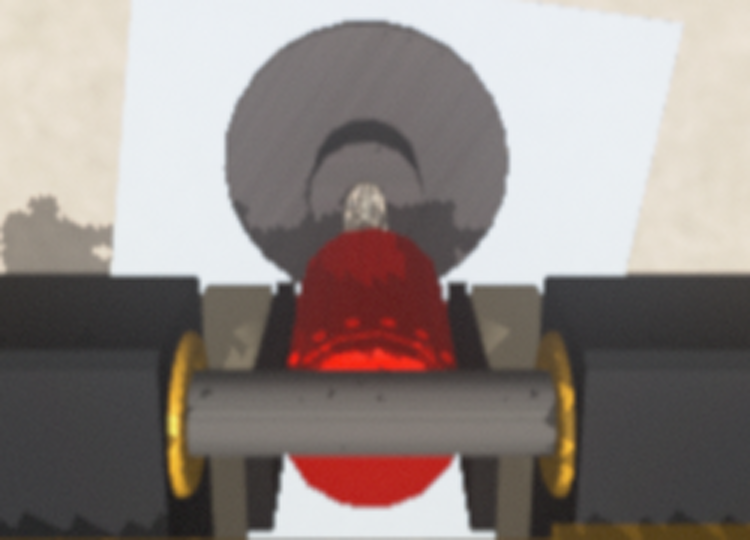

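View pics/s12.png

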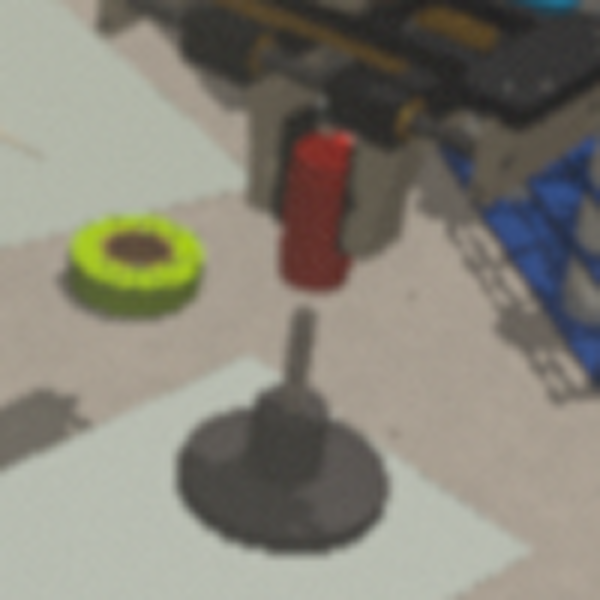

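Run:
```python
from h import *
cw=cam('wrist');cs=cam('side');s=get_state();print(s['t'],s['eef_pos'])
print('wrist x',cw[2][:,0],'side x',cs[2][:,0])
# columns (centre) : wrist stud top z~.085, cap bottom z~.111
wf=lambda u:130+u/3-.35; sf=lambda u:270+u/6-.4
from scipy.optimize import least_squares
def fit(obs,p0):
    return least_squares(lambda p:[proj(cw if n=='w' else cs,(p[0],p[1],z))[0]-u for n,u,z in obs],p0).x
print('stud',fit([('w',wf(365),.088),('s',sf(303),.092)],[.636,-.004]))
print('cap',fit([('w',wf(372.5),.112),('s',sf(315.5),.112)],[.636,-.004]))
```

```text
25.35 [ 0.63609048 -0.00485426  0.31079501]
wrist x [ 0.5356219  -0.84445745  0.00088687] side x [ 0.97217637 -0.2332441   0.02168621]
stud [ 0.63407047 -0.00463697]
cap [ 0.63680999 -0.00490018]
```

>>> arm_command([
  [[0,0,0],[-2.2,0.4,0],1],
  [[0,0,0],[0,0,-5],1],
  [[0,0,0],[0,0,-5],1],
  [[0,0,0],[0,0,0],1],
])

```text
t: 25.75
eef_pos: [0.6335, -0.0039, 0.2996]
ee_rot: [-3.141, 0.001, 0.566]
force: [-0.3, 0.8, -1.6]
width: 0.0275
```

Run:
```python
from h import *
s=get_state();print(s['t'],s['eef_pos'],s['ee_rot'],s['width'],s['force'])
p,d=grab_frame('wrist');crop(p,200,150,100,80,8,'w13.png')
p,d=grab_frame('side');crop(p,290,150,60,60,10,'s13.png')
```

```text
25.75 [ 0.63349738 -0.00389498  0.29959142] [-3.14094968e+00  1.40549344e-03  5.66061637e-01] 0.0275476668290381 [-0.33693155  0.75162319 -1.64411365]
```

View pics/w13.png

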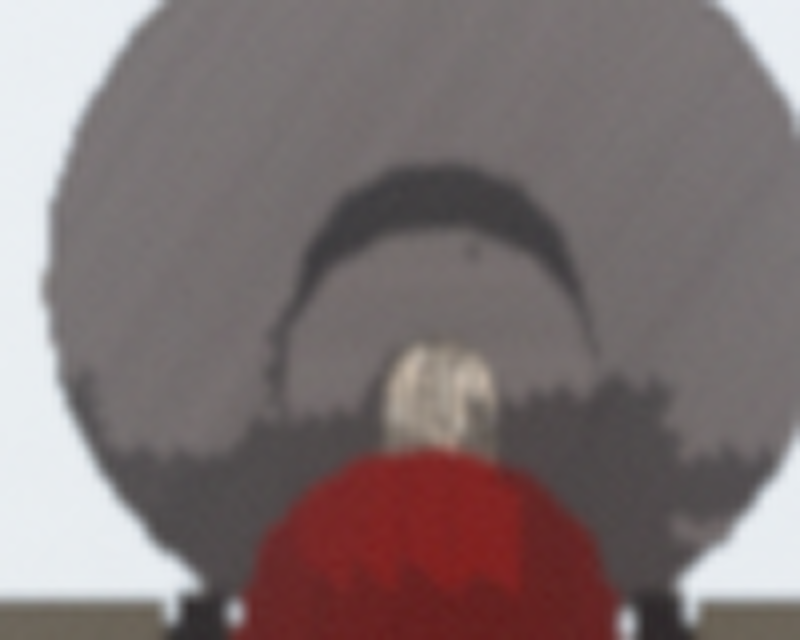

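View pics/s13.png

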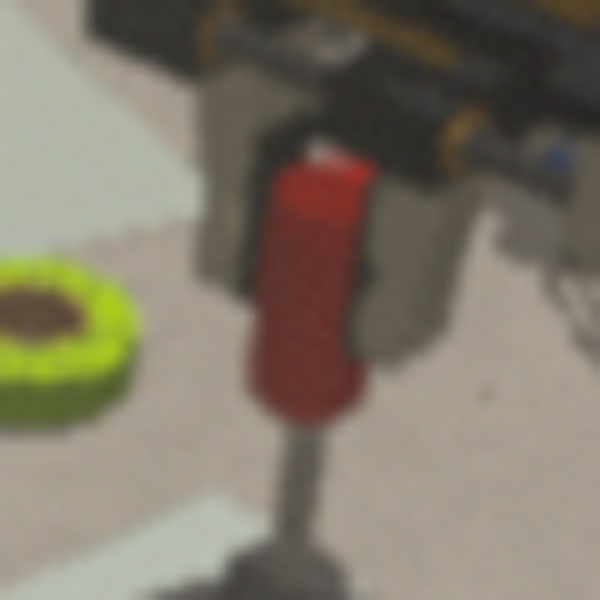

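>>> arm_command([
  [[0,0,0],[0,0,-4],1],
  [[0,0,0],[0,0,-4],1],
  [[0,0,0],[0,0,-4],1],
  [[0,0,0],[0,0,0],1],
])

```text
t: 26.25
eef_pos: [0.6336, -0.0039, 0.2878]
ee_rot: [-3.141, 0.001, 0.566]
force: [-0.0, 0.8, -1.0]
width: 0.0273
```

>>> arm_command([
  [[0,0,0],[0,0,-5],1],
  [[0,0,0],[0,0,-6],1],
  [[0,0,0],[0,0,-6],1],
  [[0,0,0],[0,0,0],1],
])

```text
t: 26.65
eef_pos: [0.6335, -0.004, 0.2704]
ee_rot: [-3.141, 0.002, 0.566]
force: [-0.3, 0.3, -1.2]
width: 0.0276
```

No lateral or upward force, so the cap is sliding over the stud. I'll continue down.

>>> arm_command([
  [[0,0,0],[0,0,-6],1],
  [[0,0,0],[0,0,-6],1],
  [[0,0,0],[0,0,-6],1],
  [[0,0,0],[0,0,-3],1],
  [[0,0,0],[0,0,0],1],
])

```text
t: 27.15
eef_pos: [0.6337, -0.0039, 0.25]
ee_rot: [-3.141, 0.001, 0.566]
force: [-0.1, -0.2, -0.3]
width: 0.0273
```

>>> arm_command([
  [[0,0,0],[0,0,-2],1],
  [[0,0,0],[0,0,0],1],
  [[0,0,0],[0,0,0],1],
])

```text
t: 27.45
eef_pos: [0.6339, -0.0039, 0.2489]
ee_rot: [3.141, -0.0, 0.566]
force: [-0.2, -0.3, -1.2]
width: 0.0275
```

>>> arm_command([
  [[0,0,0],[0,0,-1],1],
  [[0,0,0],[0,0,0],1],
])

```text
t: 27.65
eef_pos: [0.6338, -0.0039, 0.2477]
ee_rot: [-3.142, -0.0, 0.566]
force: [-0.1, 0.4, -0.8]
width: 0.0271
```

Run:
```python
from h import *
s=get_state();print(s['t'],s['eef_pos'],s['width'],s['force'])
p,d=grab_frame('side');crop(p,290,150,60,70,9,'s14.png')
```

```text
27.65 [ 0.63383246 -0.0038728   0.24766985] 0.0271313794650735 [-0.13699533  0.40453135 -0.76098914]
```

View pics/s14.png

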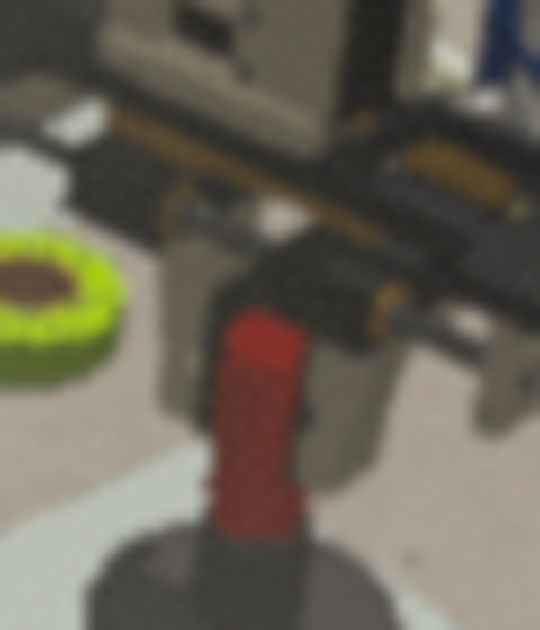

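>>> arm_command([
  [[0,0,0],[0,0,-1],1],
  [[0,0,0],[0,0,0],1],
])

```text
t: 27.9
eef_pos: [0.6338, -0.0039, 0.2465]
ee_rot: [-3.141, 0.0, 0.566]
force: [0.4, -0.4, -1.1]
width: 0.0275
```

>>> arm_command([
  [[0,0,0],[0,0,-1],1],
  [[0,0,0],[0,0,0],1],
])

```text
t: 28.1
eef_pos: [0.6339, -0.0038, 0.2456]
ee_rot: [3.142, -0.0, 0.566]
force: [0.2, 1.4, 0.7]
width: 0.0276
```

>>> arm_command([
  [[0,0,0],[0,0,-0.5],1],
  [[0,0,0],[0,0,0],0.6],
  [[0,0,0],[0,0,0],0.5],
  [[0,0,0],[0,0,0],0.4],
  [[0,0,0],[0,0,0],0.2],
  [[0,0,0],[0,0,0],0],
  [[0,0,0],[0,0,10],0],
  [[0,0,0],[0,0,30],0],
])

```text
t: 28.9
eef_pos: [0.6329, -0.004, 0.2832]
ee_rot: [-3.14, 0.005, 0.566]
force: [-0.6, 0.7, -0.9]
width: 0.0776
```

>>> arm_command([
  [[0,0,0],[0,0,40],0],
  [[0,0,0],[0,0,40],0],
  [[0,0,0],[0,0,40],0],
  [[0,0,0],[-20,0,0],0],
  [[0,0,0],[-40,0,0],0],
  [[0,0,0],[-40,0,0],0],
  [[0,0,0],[-20,0,0],0],
  [[0,0,0],[0,0,0],0],
])

```text
t: 29.7
eef_pos: [0.5114, -0.0042, 0.4068]
ee_rot: [3.141, -0.002, 0.567]
force: [0.8, -0.6, -0.1]
width: 0.0877
```

Run:
```python
from h import *
s=get_state();print(s['t'],s['eef_pos'],s['width'],s['force'])
import pickle;pickle.dump(camera_params('wrist'),open('pics/w15.pkl','wb'))
p,d=grab_frame('wrist');cv2.imwrite('pics/w15.png',p[:,:,::-1]);
p,d=grab_frame('side');crop(p,200,140,160,170,3.5,'s15.png')
```

```text
29.7 [ 0.51139649 -0.00424998  0.40681305] 0.0877490016533606 [ 0.77352527 -0.56526501 -0.10319604]
```

View pics/w15.png

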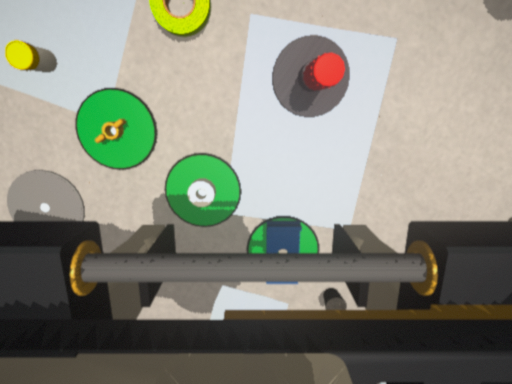

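View pics/s15.png

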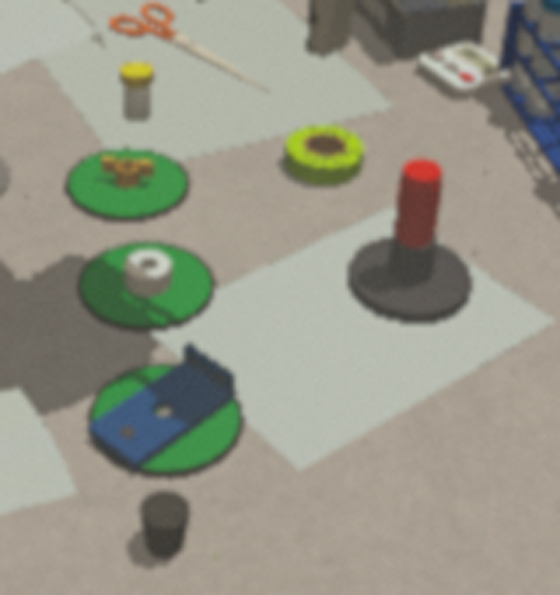

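Run:
```python
from h import *
p,d=grab_frame('side');K,e,M=cam('side')
def pt(u,v):
    z=d[v,u]; return e+M@(np.linalg.inv(K)@[u,v,1.])*z
for n,u,v in [('captop',200+422/3.5,140+172/3.5),('spacer top',200+137/3.5,140+266/3.5),('brk',200+190/3.5,140+395/3.5),('brk2',200+115/3.5,140+430/3.5),('pad',200+95/3.5,140+290/3.5)]:
    print(n,pt(int(u),int(v)))
```

```text
captop [ 0.63096027 -0.00885417  0.10229375]
spacer top [0.44236097 0.03352364 0.01828204]
brk [ 0.45260851 -0.09083996  0.01005368]
brk2 [ 0.39882899 -0.11068974  0.00971778]
pad [4.12362491e-01 3.80736381e-02 3.99730822e-04]
```

```bash
python3 -c "
from station import *
print(job_done())"
```

```text
the job is handed in; nothing more can be done
None
```

The job is done and handed in at about 30 s on the robot's clock; no verdict came back.

**What I did:** I set the wing nut on the left pad next to the pot, then the spacer on the middle pad, then the bracket on the right pad next to the stopper. Last, I slipped the red cap over the bare stud and released it. The arm then moved clear.

**Last checks:**
- **Layout:** The final side and wrist pictures show all three parts flat, the right way up and about centred on their pads. The pad's white dot shows through the bracket's hole.
- **Pot and stopper:** Both stand where they were in the final pictures.
- **Cap:** It stands upright on the shoulder. It went down about 45 mm above where it was gripped on the worktop, and its top read 102 mm high against 103 mm expected.

**Disagreements:**
- **Heights:** The side camera's depth read 2–4 mm low on the middle pad, the spacer and the bracket.
- **Stud position:** The cameras' estimates of the stud differed by 2–3 mm. I corrected for this by eye, shifting 2.2 mm before lowering the cap, and it then went on without side force.
- **Not measured:** I did not take a final numeric reading of the part centres from above.

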